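# Make up two practical kits in an electronics teaching lab

### The arm

A 6-joint arm with a two-finger parallel gripper is mounted at the origin on the work surface. World frame = base frame: x ahead of the robot, y to its left, z up, the work surface at z = 0. Lengths are in mm, angles in degrees, forces in N, time in s.
With the tool pointing down it reaches from about 325 to 850 mm from the base axis. Payload 15.5 kg.
Tool frame: the origin (TCP) lies midway between the tips of the shut fingers; the grasp point (between the pads) lies 19 mm behind it; z points along the fingers, y is the line along which they close (so a half turn about z gives the same grasp; the last joint's range is limited). The gripper opens to 91 mm and grips with 3 to 60 N. Pads are 32 mm wide; open, the fingers measure 118 mm over their backs; the gripper's body (76 mm by 178 mm) begins 60 mm behind the grasp point.
Start: joints at [-80.988, 28.281, 77.091, -0, 74.628, -5.472], TCP at [156.324, -605.136, 213.915] pointing down, gripper open.
Joint ranges: [-166.48, 166.48], [-47.26, 123.95], [12.59, 153.08], [-70.14, 250.14], [6.76, 159.57], [-176.63, 176.63]. Speed limits (degrees/s): [108.29, 108.29, 147.25, 172.46, 172.46, 172.46].

### API

Orientations are given as a 3x3 rotation matrix whose columns are the frame's x, y, z axes.
In Python, from cell import env gives the robot as it stands.
- The arm moves only by the shell command python3 -m handwheel 'ROWS'. ROWS is JSON, a list of rows, each an object of numbers: "x", "y", "z": the shift along the world's x, y, z in m; "wx", "wy", "wz": the turn, a rotation vector about the world's x, y, z in degrees; "grip": the finger opening in m, from 0 to 0.0912. A call has exactly 10 rows; each row is the pose to reach, as a shift and turn from the pose commanded when the call began; what a row does not reach only later rows make up. A row lasts 1/12 s, in which the tool goes at most 41.7 mm and 7.16 degrees, less where a joint would pass 70% of its speed; a pose out of reach is approached as far as the arm can. A call with a gripper value outside its range is refused whole. The fingers move at their own pace and stop on an object; the grip force is fixed at half the most. Time passes only in rows, so rows that repeat a pose let the fingers close, or fill a call up. It gives the time, the measured TCP pose, the force, the opening and the grip force at its end, in the units of the state.
- env.sense(): the state, without advancing time (a new reading comes with each control period).
- env.camera(name): name is "scene" or "top" or "wrist"; returns a dict with "color" (480x640x3 uint8, red, green, blue), "intrinsics" (3x3 intrinsics, pixels), "dist" ([k1, k2, p1, p2, k3] as OpenCV has them; the pictures are not rectified), "xyz" and "rotation" of the camera in the world. Camera axes: x right, y down, z forward; pixel columns grow to the right and rows downward; lengths in mm; the calibration is good to about 2 mm. A picture is of the moment at which its call begins. There is no depth.
- env.close_job(): hands the job in; it is judged then, once.
The state is a dict: "time": time; "joints": joint angles; "qvel": joint speeds; "joint_efforts": joint torques, N m; "tool_pos": TCP position; "orientation": TCP orientation; "ft_force": force on the tool from outside, world axes, zero at the start; "wrist_torque": the same for the moment, N m; "grip_width": finger opening in mm; "gripper_force": force on a finger pad.
Only numpy, scipy, OpenCV 4.12 (cv2) and the standard library are available. Lean on these libraries where they do the work, as an engineer would, in place of code of your own. Each camera call takes 0.05 s, during which the arm holds its last target. There are 200 camera calls.

### The job

Make up two student kits from the stock on the mat: the power-supply kit in the green tray (the transformer, the finned heat sink and the large blue capacitor) and the motor kit in the orange tray (the gear motor and the small black capacitor). The transformer and the motor go in the long bay of their trays and each other part in a short bay of its own, all standing upright on the bay floor; set the parts down, do not drop them. Leave the relay, the multimeter and the breadboard where they are.

Things in the scene. Friction and masses are not known exactly. Their poses are not given: they have to be found in the camera images.
- transformer: Loose, stands on the 2 mm bench mat (its top at z = 2 mm). Origin: centre of underside, z up. Transformer, 0.32 kg: dark laminated core 57 (x) by 20 mm (y), 51 mm high (54 over bolts); yellow taped coil round its middle, 37 (x) by 42 mm (y), 10 to 42 mm up; foot plate 57 by 42 mm. Grip across y on the coil (42 mm).
- heatsink: Loose, stands on the 2 mm bench mat (its top at z = 2 mm). Origin: centre of underside, z up. Black finned heat sink, 0.11 kg, 46 mm wide (y), 30 mm deep (x from -20 to +10), 50 mm high; on its +x face a grey rectifier block (to x = +20 mm). Grip across y on the outer fins (46 mm).
- cap_blue: Loose, stands on the 2 mm bench mat (its top at z = 2 mm). Origin: centre of underside, z up. Large can capacitor, blue sleeve with a pale stripe, bright aluminium top: upright cylinder 35 mm in diameter, 55 mm high, 0.085 kg.
- cap_black: Loose, stands on the 2 mm bench mat (its top at z = 2 mm). Origin: centre of underside, z up. Small can capacitor, black sleeve with a pale stripe, bright aluminium top: upright cylinder 28 mm in diameter, 48 mm high, 0.05 kg.
- motor: Loose, stands on the 2 mm bench mat (its top at z = 2 mm). Origin: centre of underside, z up. Silver gear motor lying along x in an upright aluminium clamp block, 26 (x) by 44 (y) by 50 mm high, centred on the origin; motor 37 mm in diameter, axis 26 mm up, from x = -35 to +24 mm, shaft to +35. 0.26 kg. Grip across y on the block (44 mm).
- green_tray: Green open kit tray, loose on the 2 mm mat, 0.6 kg: 230 (x) by 94 (y) by 18 mm high, plus a 7 mm lip on each end. Origin: centre of underside. Walls, two dividers (full height) and floor 3 mm thick. Bays in a row along x, each 88 mm wide (y): long bay (94 mm) at the -x end, centre x = -65 mm; short bays (62 mm) centred at x = +16 and +81 mm. May lie turned end for end.
- orange_tray: Orange open kit tray, loose on the 2 mm mat, 0.6 kg: 230 (x) by 94 (y) by 18 mm high, plus a 7 mm lip on each end. Origin: centre of underside. Walls, two dividers (full height) and floor 3 mm thick. Bays in a row along x, each 88 mm wide (y): long bay (94 mm) at the -x end, centre x = -65 mm; short bays (62 mm) centred at x = +16 and +81 mm. May lie turned end for end.
- relay: Loose, stands on the 2 mm bench mat (its top at z = 2 mm). Origin: centre of underside, z up. Plug-in relay, clear cover on a black socket, 38 (x) by 32 (y) by 52 mm high. Not needed.
- multimeter: Yellow and black hand-held multimeter lying on the mat beyond the stock, 72 (x) by 150 (y) by 38 mm high over its dial. Origin: centre of underside.
- breadboard: White solderless breadboard lying flat on the mat beside the trays, 165 (x) by 55 (y) by 9 mm high. Origin: centre of underside.
There are look-alikes about, which are no part of the job. What is shaped like the motor but pink is not meant. Leave any red look-alike of the cap_black alone.

How it is judged:
By the outcome, as a careful person would: the job done as asked, in the order asked, and still so for the second after the job is handed in, with the robot touching nothing.
It also fails if it takes over 128 s, if anything falls off the work surface, if the arm or the gripper's body presses on something with over 40 N, if the wrist force passes 120 N, or if a joint passes its speed limit or range.

## Working session

There is one attempt and no reset: what is moved stays moved. The work goes in short steps, Python scripts to look and compute and a shell command to move; the robot and the scene stay as the last step left them, time stands still between calls to the robot, and variables do not carry over. Pictures are saved under pics/ and viewed, at most 14 in all, crops included, and the job is handed in when it is done.

```bash
mkdir -p pics; ls; python3 - <<'E'
from cell import env
import cv2
for n in ("top","scene"):
    c=env.camera(n); cv2.imwrite(f"pics/{n}0.png",c["color"][:,:,::-1]); print(n,c["intrinsics"],c["dist"],c["xyz"],c["rotation"])
s=env.sense(); print(s["time"],s["orientation"],s["grip_width"])
E
```

```text
pics
top [[544.85840749   0.         314.91013553]
 [  0.         544.85840749 240.15370824]
 [  0.           0.           1.        ]] [0.03755324 0.         0.         0.         0.        ] [ 420.8809812   -17.74152906 1218.96418574] [[-0.0090228  -0.990199    0.13937191]
 [-0.99978672  0.01152253  0.01713922]
 [-0.01857715 -0.13918754 -0.99009177]]
scene [[535.47711511   0.         314.53151442]
 [  0.         535.47711511 230.31173961]
 [  0.           0.           1.        ]] [0.02424828 0.         0.         0.         0.        ] [1507.9481447  -194.4981845   646.15287244] [[ 0.20582914  0.51077954 -0.83470871]
 [ 0.97855814 -0.11408712  0.17148787]
 [-0.00763702 -0.85210821 -0.52330993]]
0.1 [[ 9.68220454e-01  2.50098213e-01 -1.88236779e-04]
 [ 2.50098273e-01 -9.68219913e-01  1.02638019e-03]
 [ 7.44412535e-05 -1.04083999e-03 -9.99999456e-01]] 91.16618182954934
```

View pics/top0.png

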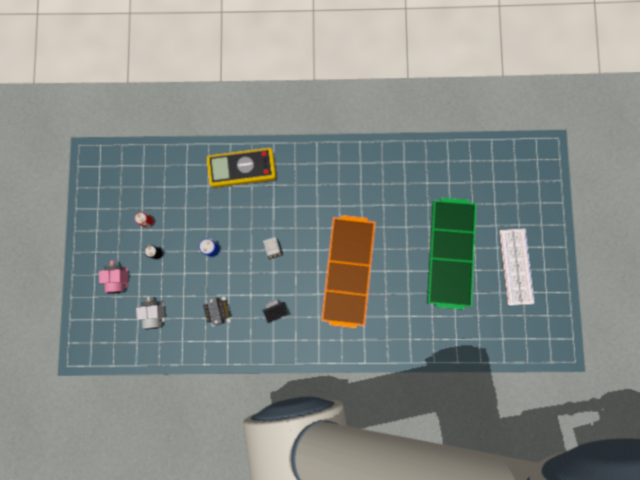

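View pics/scene0.png

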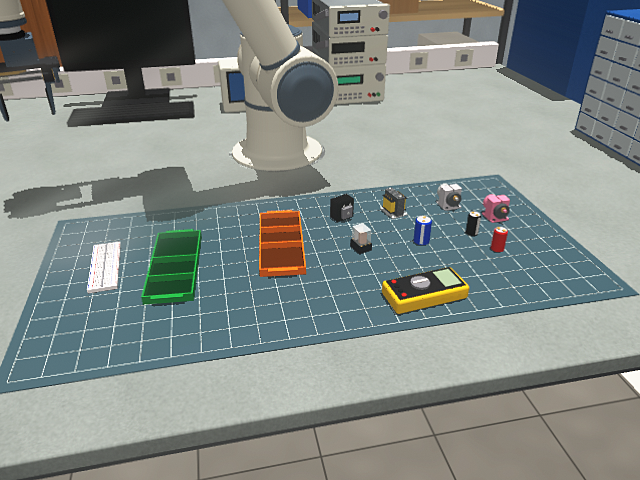

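The top view shows pink motor (114,278), silver motor (150,313), red cap (144,219), black cap (153,251), blue cap (209,247), transformer (217,311), heat sink (275,311), relay (272,247), orange tray (349,271), green tray (452,253). What could be mistaken: the pink motor for the silver one, and the red cap for the black one. I choose silver (150,313) and black (153,251). I'll check both in a close crop.

```bash
python3 - <<'E'
import cv2
a=cv2.imread("pics/top0.png")
cv2.imwrite("pics/cropA.png",cv2.resize(a[200:340,95:295],None,fx=4,fy=4,interpolation=cv2.INTER_CUBIC))
cv2.imwrite("pics/cropB.png",cv2.resize(a[190:335,310:490],None,fx=4,fy=4,interpolation=cv2.INTER_CUBIC))
E
```

```text
(no output)
```

View pics/cropA.png

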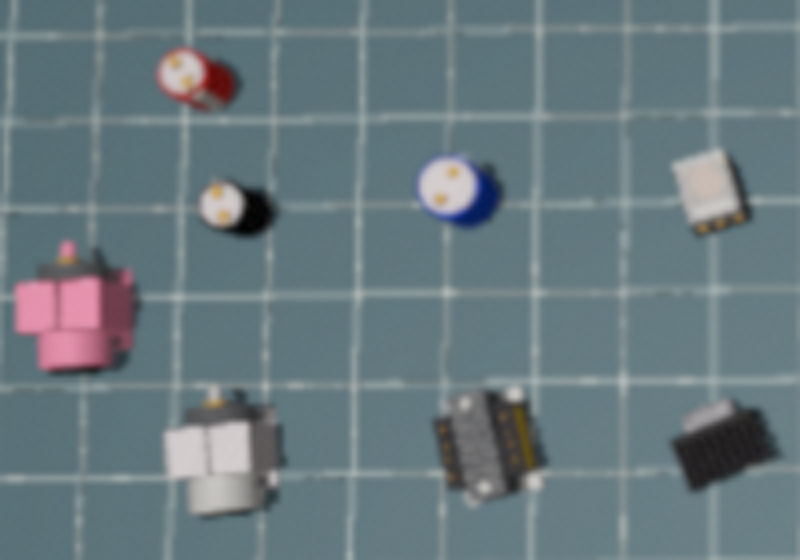

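View pics/cropB.png

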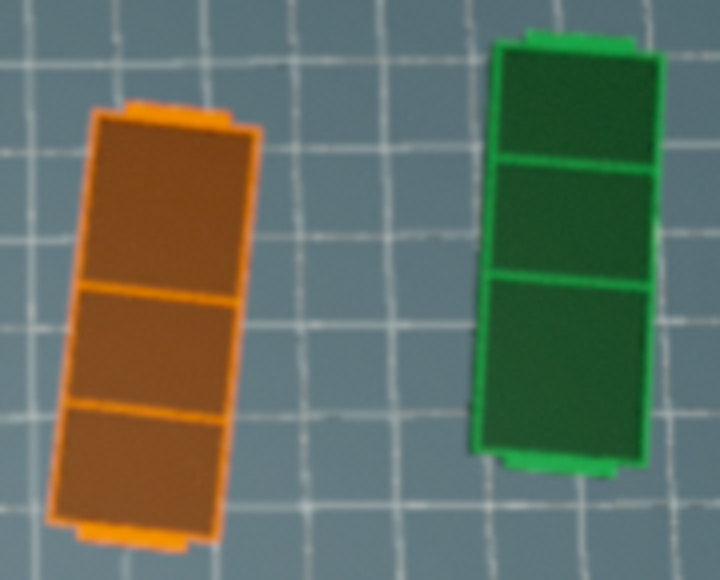

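Crop A confirms the silver motor (grey block, crop centre 209,449) and the black cap (top centre 222,205). The pink motor (65,305) and the red cap (184,73) stay put. Crop B shows orange with its long bay at the far end (top) and green with its long bay at the near end. Next I compute positions.

```bash
cat > h.py <<'E'
import numpy as np, cv2
from cell import env
def ray(c,uv,z):
    uv=np.array(uv,float).reshape(-1,1,2)
    n=cv2.undistortPoints(uv,np.array(c["intrinsics"]),np.array(c["dist"])).reshape(-1,2)
    d=np.c_[n,np.ones(len(n))]@np.array(c["rotation"]).T
    o=np.array(c["xyz"]); return (o+d*((z-o[2])/d[:,2])[:,None])[:,:2]
def fit(loc,w):
    loc=np.array(loc,float);a=loc-loc.mean(0);b=w-w.mean(0)
    t=np.arctan2((a[:,0]*b[:,1]-a[:,1]*b[:,0]).sum(),(a*b).sum())
    R=np.array([[np.cos(t),-np.sin(t)],[np.sin(t),np.cos(t)]])
    o=w.mean(0)-R@loc.mean(0); return o,R,np.degrees(t),np.abs(w-(loc@R.T+o)).max()
E
python3 - <<'E'
from h import *
c=env.camera("top")
A=lambda p:(np.array(p)+.5)/4-.5+[95,200]
B=lambda p:(np.array(p)+.5)/4-.5+[310,190]
loc=[(-115,-47),(-115,47),(115,47),(115,-47),(-16.5,-47),(-16.5,47),(48.5,-47),(48.5,47)]
O=[(92,110),(262,127),(218,545),(48,525),(80,285),(240,302),(66,402),(228,420)]
G=[(647,463),(473,452),(493,42),(663,57),(655,287),(487,273),(660,168),(495,157)]
G=[(647,463),(473,452),(493,42),(663,57),(655,287),(487,273),(660,168),(495,157)]
locG=[(-115,-47),(-115,47),(115,47),(115,-47),(-16.5,-47),(-16.5,47),(48.5,-47),(48.5,47)]
for n,l,p in(("O",loc,O),("G",locG,G)):
    o,R,t,e=fit(l,ray(c,B(p),20)); print(n,o,t,e)
    print([ (o+R@[x,0]).round(1) for x in(-65,16,81)])
for n,z,p in(("motor",52,[(167,430),(249,422),(250,468),(170,475)]),("trafo",53,[(458,395),(492,390),(514,491),(477,500)]),
  ("hs",52,[(672,443),(755,405),(778,455),(695,490)]),("blue",57,[(448,185)]),("black",50,[(222,205)])):
    w=ray(c,A(p),z); print(n,w.mean(0).round(1),w.round(0).tolist())
E
```

```text
O [521.3115644  -70.50313733] 173.02233677882015 3.228427063442684
[array([585.8, -78.4]), array([505.4, -68.6]), array([440.9, -60.7])]
G [ 559.37978719 -299.06360844] -5.106042585750593 3.191996765117608
[array([ 494.6, -293.3]), array([ 575.3, -300.5]), array([ 640.1, -306.3])]
motor [435.4 361.3] [[446.0, 384.0], [449.0, 341.0], [425.0, 339.0], [422.0, 382.0]]
trafo [436.3 214.3] [[462.0, 229.0], [465.0, 211.0], [411.0, 199.0], [407.0, 218.0]]
hs [432.6  86.8] [[436.0, 115.0], [455.0, 71.0], [429.0, 59.0], [411.0, 103.0]]
blue [574.7 235.9] [[575.0, 236.0]]
black [566.1 359.6] [[566.0, 360.0]]
```

```bash
python3 -m handwheel '[{"x":0.2,"y":0.3},{"x":0.2,"y":0.3},{"x":0.2,"y":0.3},{"x":0.2,"y":0.3},{"x":0.2,"y":0.3},{"x":0.2,"y":0.3},{"x":0.2,"y":0.3},{"x":0.2,"y":0.3},{"x":0.2,"y":0.3},{"x":0.2,"y":0.3}]'
python3 -m handwheel '[{"x":0.08,"y":0.34},{"x":0.08,"y":0.34},{"x":0.08,"y":0.34},{"x":0.08,"y":0.34},{"x":0.08,"y":0.34},{"x":0.08,"y":0.34},{"x":0.08,"y":0.34},{"x":0.08,"y":0.34},{"x":0.08,"y":0.34},{"x":0.08,"y":0.34}]'
```

```text
validation failed for argument at $[0]...
validation failed for argument at $[0]...
```

```bash
python3 -m handwheel '[{"x":0.2,"y":0.3,"z":0,"wx":0,"wy":0,"wz":0,"grip":0.09},{"x":0.2,"y":0.3,"z":0,"wx":0,"wy":0,"wz":0,"grip":0.09},{"x":0.2,"y":0.3,"z":0,"wx":0,"wy":0,"wz":0,"grip":0.09},{"x":0.2,"y":0.3,"z":0,"wx":0,"wy":0,"wz":0,"grip":0.09},{"x":0.2,"y":0.3,"z":0,"wx":0,"wy":0,"wz":0,"grip":0.09},{"x":0.2,"y":0.3,"z":0,"wx":0,"wy":0,"wz":0,"grip":0.09},{"x":0.2,"y":0.3,"z":0,"wx":0,"wy":0,"wz":0,"grip":0.09},{"x":0.2,"y":0.3,"z":0,"wx":0,"wy":0,"wz":0,"grip":0.09},{"x":0.2,"y":0.3,"z":0,"wx":0,"wy":0,"wz":0,"grip":0.09},{"x":0.2,"y":0.3,"z":0,"wx":0,"wy":0,"wz":0,"grip":0.09}]'
```

```text
time: 0.98
tool_pos: [358.0, -301.1, 213.9]
orientation: [[0.967, 0.253, 0.0], [0.253, -0.967, 0.001], [0.0, -0.001, -1.0]]
ft_force: [-0.6, -0.3, 0.1]
grip_width: 89.8
gripper_force: 0.0
```

```bash
python3 -m handwheel '[{"x":0.06,"y":0.4,"z":0,"wx":0,"wy":0,"wz":-2.5,"grip":0.09},{"x":0.06,"y":0.4,"z":0,"wx":0,"wy":0,"wz":-2.5,"grip":0.09},{"x":0.06,"y":0.4,"z":0,"wx":0,"wy":0,"wz":-2.5,"grip":0.09},{"x":0.06,"y":0.4,"z":0,"wx":0,"wy":0,"wz":-2.5,"grip":0.09},{"x":0.06,"y":0.4,"z":0,"wx":0,"wy":0,"wz":-2.5,"grip":0.09},{"x":0.06,"y":0.4,"z":0,"wx":0,"wy":0,"wz":-2.5,"grip":0.09},{"x":0.06,"y":0.4,"z":0,"wx":0,"wy":0,"wz":-2.5,"grip":0.09},{"x":0.06,"y":0.4,"z":0,"wx":0,"wy":0,"wz":-2.5,"grip":0.09},{"x":0.06,"y":0.4,"z":0,"wx":0,"wy":0,"wz":-2.5,"grip":0.09},{"x":0.06,"y":0.4,"z":0,"wx":0,"wy":0,"wz":-2.5,"grip":0.09}]'
python3 -m handwheel '[{"x":0.018,"y":0.115,"z":0,"wx":0,"wy":0,"wz":0,"grip":0.09},{"x":0.018,"y":0.115,"z":0,"wx":0,"wy":0,"wz":0,"grip":0.09},{"x":0.018,"y":0.115,"z":0,"wx":0,"wy":0,"wz":0,"grip":0.09},{"x":0.018,"y":0.115,"z":0,"wx":0,"wy":0,"wz":0,"grip":0.09},{"x":0.018,"y":0.115,"z":0,"wx":0,"wy":0,"wz":0,"grip":0.09},{"x":0.018,"y":0.115,"z":0,"wx":0,"wy":0,"wz":0,"grip":0.09},{"x":0.018,"y":0.115,"z":0,"wx":0,"wy":0,"wz":0,"grip":0.09},{"x":0.018,"y":0.115,"z":0,"wx":0,"wy":0,"wz":0,"grip":0.09},{"x":0.018,"y":0.115,"z":0,"wx":0,"wy":0,"wz":0,"grip":0.09},{"x":0.018,"y":0.115,"z":0,"wx":0,"wy":0,"wz":0,"grip":0.09}]'
python3 - <<'E'
from h import *
c=env.camera("wrist"); cv2.imwrite("pics/w1.png",c["color"][:,:,::-1]); np.savez("w1.npz",**{k:np.array(v) for k,v in c.items()})
print(c["xyz"],c["rotation"])
E
```

```text
time: 1.82
tool_pos: [416.4, 97.6, 214.0]
orientation: [[0.978, 0.208, 0.0], [0.208, -0.978, 0.0], [0.0, -0.0, -1.0]]
ft_force: [0.8, -1.2, -0.2]
grip_width: 89.8
gripper_force: 0.0
time: 2.65
tool_pos: [434.4, 209.2, 214.0]
orientation: [[0.978, 0.207, 0.0], [0.207, -0.978, -0.0], [0.0, 0.0, -1.0]]
ft_force: [-0.9, -0.3, -0.0]
grip_width: 89.9
gripper_force: 0.0
[508.10781821 224.96117312 385.4560968 ] [[ 2.07352422e-01 -9.44051034e-01 -2.56461729e-01]
 [-9.78266159e-01 -2.00245819e-01 -5.38231751e-02]
 [-5.43564898e-04  2.62048196e-01 -9.65054634e-01]]
```

View pics/w1.png

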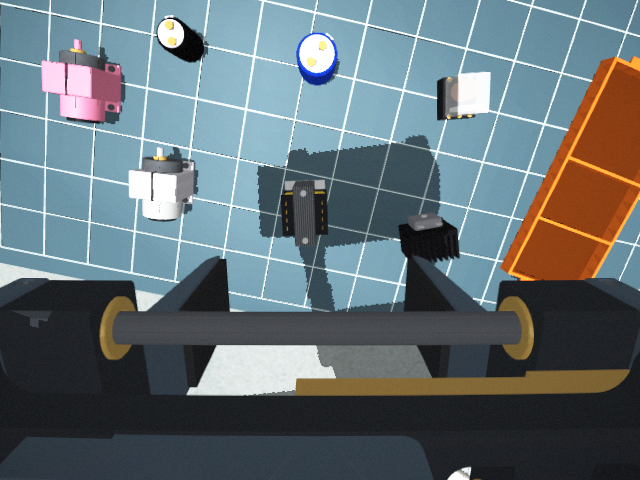

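The wrist view shows all the stock: transformer core top (304,211), heat sink (428,237), motor block (162,183), blue top (317,53) and black top (172,34). I'll enlarge it to refine these.

```bash
python3 - <<'E'
import cv2
a=cv2.imread("pics/w1.png")
cv2.imwrite("pics/cropC.png",cv2.resize(a[10:262,125:465],None,fx=2.35,fy=2.35,interpolation=cv2.INTER_CUBIC))
E
```

```text
(no output)
```

View pics/cropC.png

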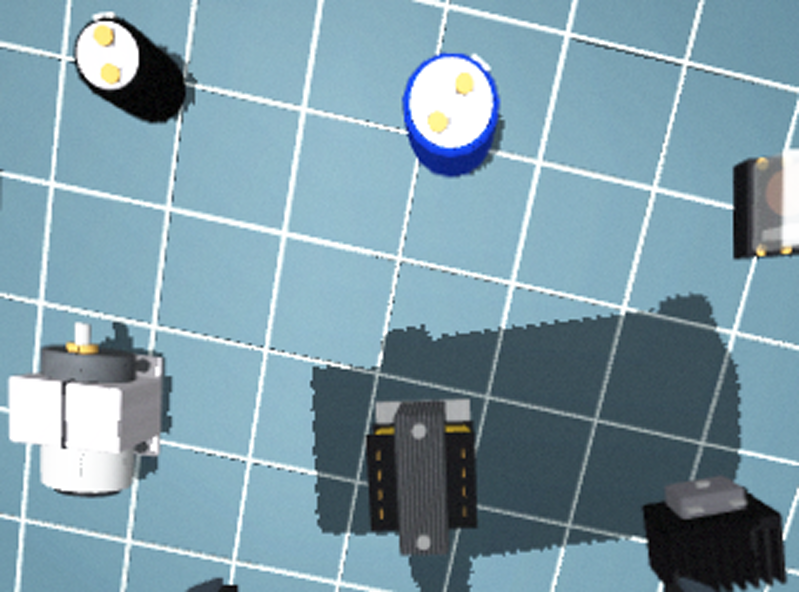

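```bash
python3 - <<'E'
from h import *
c=dict(np.load("w1.npz"))
A=lambda p:(np.array(p)+.5)/2.35-.5+[125,10]
for n,z,p in(("trafo",53,[(398,405),(442,403),(450,552),(400,554)]),("bolts",56,[(419,432),(423,542)]),("motor",52,[(12,376),(123,384),(118,450),(10,440)]),("blue",57,[(452,101)]),("black",50,[(107,54)]),("hsfinleft/rightback",52,[(645,505),(782,545)]),("hsblock",45,[(667,485),(740,478),(746,506),(672,517)])):
    w=ray(c,A(p),z); print(n,w.mean(0).round(1),w.round(0).tolist())
E
```

```text
trafo [438.5 221.7] [[466.0, 237.0], [470.0, 220.0], [412.0, 205.0], [407.0, 225.0]]
bolts [436.  221.7] [[458.0, 227.0], [414.0, 217.0]]
motor [435.8 364.7] [[446.0, 387.0], [452.0, 344.0], [425.0, 343.0], [420.0, 386.0]]
blue [575.7 238.9] [[576.0, 239.0]]
black [567.5 363.7] [[567.0, 364.0]]
hsfinleft/rightback [444.7 102.2] [[447.0, 132.0], [442.0, 72.0]]
hsblock [454.4 106.3] [[456.0, 123.0], [465.0, 95.0], [454.0, 89.0], [443.0, 118.0]]
```

```bash
python3 -m handwheel '[{"x":0.002,"y":0.011,"z":-0.03,"wx":0,"wy":0,"wz":1,"grip":0.09},{"x":0.002,"y":0.011,"z":-0.06,"wx":0,"wy":0,"wz":1,"grip":0.09},{"x":0.002,"y":0.011,"z":-0.09,"wx":0,"wy":0,"wz":1,"grip":0.09},{"x":0.002,"y":0.011,"z":-0.12,"wx":0,"wy":0,"wz":1,"grip":0.09},{"x":0.002,"y":0.011,"z":-0.15,"wx":0,"wy":0,"wz":1,"grip":0.09},{"x":0.002,"y":0.011,"z":-0.175,"wx":0,"wy":0,"wz":1,"grip":0.09},{"x":0.002,"y":0.011,"z":-0.19,"wx":0,"wy":0,"wz":1,"grip":0.09},{"x":0.002,"y":0.011,"z":-0.195,"wx":0,"wy":0,"wz":1,"grip":0.09},{"x":0.002,"y":0.011,"z":-0.195,"wx":0,"wy":0,"wz":1,"grip":0.09},{"x":0.002,"y":0.011,"z":-0.195,"wx":0,"wy":0,"wz":1,"grip":0.09}]'
python3 -m handwheel '[{"x":0,"y":0,"z":0,"wx":0,"wy":0,"wz":0,"grip":0.035},{"x":0,"y":0,"z":0,"wx":0,"wy":0,"wz":0,"grip":0.035},{"x":0,"y":0,"z":0,"wx":0,"wy":0,"wz":0,"grip":0.035},{"x":0,"y":0,"z":0,"wx":0,"wy":0,"wz":0,"grip":0.035},{"x":0,"y":0,"z":0,"wx":0,"wy":0,"wz":0,"grip":0.035},{"x":0,"y":0,"z":0,"wx":0,"wy":0,"wz":0,"grip":0.035},{"x":0,"y":0,"z":0,"wx":0,"wy":0,"wz":0,"grip":0.035},{"x":0,"y":0,"z":0,"wx":0,"wy":0,"wz":0,"grip":0.035},{"x":0,"y":0,"z":0,"wx":0,"wy":0,"wz":0,"grip":0.035},{"x":0,"y":0,"z":0,"wx":0,"wy":0,"wz":0,"grip":0.035}]'
```

```text
time: 3.53
tool_pos: [436.7, 220.9, 19.5]
orientation: [[0.974, 0.225, 0.0], [0.225, -0.974, 0.0], [0.0, -0.0, -1.0]]
ft_force: [0.0, -0.5, -0.5]
grip_width: 89.8
gripper_force: 0.0
time: 4.37
tool_pos: [436.4, 220.9, 19.0]
orientation: [[0.974, 0.225, 0.0], [0.225, -0.974, 0.0], [0.0, -0.0, -1.0]]
ft_force: [-0.8, -0.1, 3.5]
grip_width: 41.9
gripper_force: 30.0
```

```bash
python3 -m handwheel '[{"x":0,"y":0,"z":0.02,"wx":0,"wy":0,"wz":0,"grip":0.035},{"x":0,"y":0,"z":0.05,"wx":0,"wy":0,"wz":0,"grip":0.035},{"x":0,"y":0,"z":0.08,"wx":0,"wy":0,"wz":0,"grip":0.035},{"x":0,"y":-0.01,"z":0.11,"wx":0,"wy":0,"wz":0,"grip":0.035},{"x":0,"y":-0.03,"z":0.13,"wx":0,"wy":0,"wz":0,"grip":0.035},{"x":0,"y":-0.06,"z":0.14,"wx":0,"wy":0,"wz":0,"grip":0.035},{"x":0,"y":-0.095,"z":0.14,"wx":0,"wy":0,"wz":0,"grip":0.035},{"x":0,"y":-0.13,"z":0.14,"wx":0,"wy":0,"wz":0,"grip":0.035},{"x":0,"y":-0.165,"z":0.14,"wx":0,"wy":0,"wz":0,"grip":0.035},{"x":0,"y":-0.2,"z":0.14,"wx":0,"wy":0,"wz":0,"grip":0.035}]'
python3 -m handwheel '[{"x":0.006,"y":-0.035,"z":0,"wx":0,"wy":0,"wz":-2,"grip":0.035},{"x":0.012,"y":-0.07,"z":0,"wx":0,"wy":0,"wz":-4,"grip":0.035},{"x":0.018,"y":-0.105,"z":0,"wx":0,"wy":0,"wz":-6,"grip":0.035},{"x":0.024,"y":-0.14,"z":0,"wx":0,"wy":0,"wz":-8,"grip":0.035},{"x":0.03,"y":-0.175,"z":0,"wx":0,"wy":0,"wz":-10,"grip":0.035},{"x":0.036,"y":-0.21,"z":0,"wx":0,"wy":0,"wz":-12,"grip":0.035},{"x":0.042,"y":-0.245,"z":0,"wx":0,"wy":0,"wz":-14,"grip":0.035},{"x":0.05,"y":-0.275,"z":0,"wx":0,"wy":0,"wz":-16,"grip":0.035},{"x":0.056,"y":-0.3,"z":0,"wx":0,"wy":0,"wz":-18,"grip":0.035},{"x":0.058,"y":-0.314,"z":0,"wx":0,"wy":0,"wz":-18,"grip":0.035}]'
python3 - <<'E'
from h import *
c=env.camera("wrist"); cv2.imwrite("pics/w2.png",c["color"][:,:,::-1]); np.savez("w2.npz",**{k:np.array(v) for k,v in c.items()})
E
```

```text
time: 5.2
tool_pos: [435.7, 19.4, 158.8]
orientation: [[0.974, 0.225, -0.0], [0.225, -0.974, 0.0], [-0.0, -0.0, -1.0]]
ft_force: [0.6, -1.3, -4.2]
grip_width: 42.0
gripper_force: 30.0
time: 6.03
tool_pos: [494.6, -295.9, 158.5]
orientation: [[0.996, -0.091, 0.0], [-0.091, -0.996, -0.0], [0.0, 0.0, -1.0]]
ft_force: [-0.6, 0.8, -3.9]
grip_width: 42.0
gripper_force: 30.0
```

View pics/w2.png

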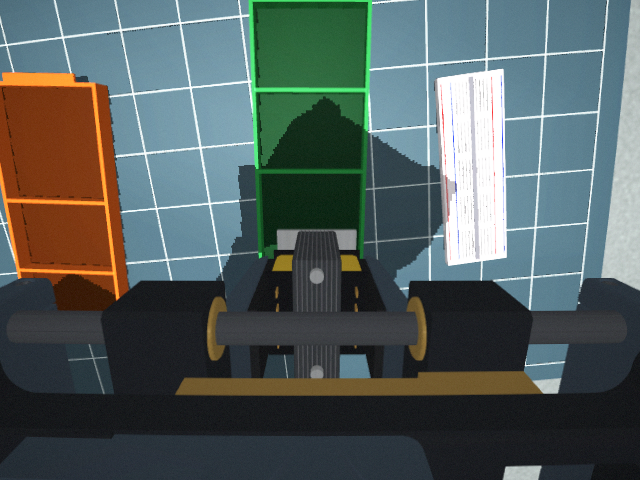

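```bash
python3 - <<'E'
from h import *
c=dict(np.load("w2.npz"))
for n,l,p in(("G",[(48.5,47),(48.5,-47),(-16.5,47),(-16.5,-47),(115,47),(115,-47)],[(252.5,90),(369,90),(257,171),(364.5,171),(250,2),(371,2)]),
 ("O",[(-115,47),(-16.5,47),(-16.5,-47),(48.5,-47)],[(107.5,84),(114,204),(7,202),(17,271)])):
    w=ray(c,p,20);o,R,t,e=fit(l,w); print(n,o,t,e); print([ (o+R@[x,0]).round(1) for x in(-65,16,81)])
    print(w.round(0).tolist())
E
```

```text
G [ 558.33124587 -296.35548041] -5.247841880331793 2.3062164428744154
[array([ 493.6, -290.4]), array([ 574.3, -297.8]), array([ 639. , -303.8])]
[[612.0, -254.0], [603.0, -348.0], [547.0, -250.0], [539.0, -340.0], [675.0, -261.0], [666.0, -353.0]]
O [519.91629727 -70.60954029] 170.95888650314413 2.995245092151322
[array([584.1, -80.8]), array([504.1, -68.1]), array([439.9, -57.9])]
[[628.0, -138.0], [531.0, -121.0], [542.0, -25.0], [478.0, -14.0]]
```

```bash
python3 -m handwheel '[{"x":0,"y":0.002,"z":-0.03,"wx":0,"wy":0,"wz":0,"grip":0.035},{"x":0,"y":0.002,"z":-0.06,"wx":0,"wy":0,"wz":0,"grip":0.035},{"x":0,"y":0.002,"z":-0.085,"wx":0,"wy":0,"wz":0,"grip":0.035},{"x":0,"y":0.002,"z":-0.105,"wx":0,"wy":0,"wz":0,"grip":0.035},{"x":0,"y":0.002,"z":-0.12,"wx":0,"wy":0,"wz":0,"grip":0.035},{"x":0,"y":0.002,"z":-0.127,"wx":0,"wy":0,"wz":0,"grip":0.035},{"x":0,"y":0.002,"z":-0.131,"wx":0,"wy":0,"wz":0,"grip":0.035},{"x":0,"y":0.002,"z":-0.134,"wx":0,"wy":0,"wz":0,"grip":0.035},{"x":0,"y":0.002,"z":-0.136,"wx":0,"wy":0,"wz":0,"grip":0.035},{"x":0,"y":0.002,"z":-0.1365,"wx":0,"wy":0,"wz":0,"grip":0.035}]'
```

```text
time: 6.92
tool_pos: [494.6, -291.3, 22.9]
orientation: [[0.996, -0.087, 0.001], [-0.087, -0.996, -0.001], [0.001, 0.0, -1.0]]
ft_force: [-1.5, 0.2, -3.5]
grip_width: 41.9
gripper_force: 30.0
```

```bash
python3 -m handwheel '[{"x":0,"y":0,"z":-0.0005,"wx":0,"wy":0,"wz":0,"grip":0.035},{"x":0,"y":0,"z":-0.001,"wx":0,"wy":0,"wz":0,"grip":0.035},{"x":0,"y":0,"z":-0.001,"wx":0,"wy":0,"wz":0,"grip":0.035},{"x":0,"y":0,"z":-0.001,"wx":0,"wy":0,"wz":0,"grip":0.035},{"x":0,"y":0,"z":-0.001,"wx":0,"wy":0,"wz":0,"grip":0.045},{"x":0,"y":0,"z":-0.001,"wx":0,"wy":0,"wz":0,"grip":0.055},{"x":0,"y":0,"z":-0.001,"wx":0,"wy":0,"wz":0,"grip":0.06},{"x":0,"y":0,"z":-0.001,"wx":0,"wy":0,"wz":0,"grip":0.06},{"x":0,"y":0,"z":-0.001,"wx":0,"wy":0,"wz":0,"grip":0.06},{"x":0,"y":0,"z":-0.001,"wx":0,"wy":0,"wz":0,"grip":0.06}]'
python3 -m handwheel '[{"x":0,"y":0,"z":0.02,"wx":0,"wy":0,"wz":0,"grip":0.06},{"x":0,"y":0,"z":0.04,"wx":0,"wy":0,"wz":0,"grip":0.06},{"x":0,"y":0,"z":0.07,"wx":0,"wy":0,"wz":0,"grip":0.06},{"x":0,"y":0,"z":0.1,"wx":0,"wy":0,"wz":0,"grip":0.09},{"x":0,"y":0,"z":0.14,"wx":0,"wy":0,"wz":0,"grip":0.09},{"x":-0.01,"y":0.02,"z":0.17,"wx":0,"wy":0,"wz":0,"grip":0.09},{"x":-0.02,"y":0.06,"z":0.19,"wx":0,"wy":0,"wz":0,"grip":0.09},{"x":-0.03,"y":0.1,"z":0.19,"wx":0,"wy":0,"wz":5,"grip":0.09},{"x":-0.04,"y":0.14,"z":0.19,"wx":0,"wy":0,"wz":10,"grip":0.09},{"x":-0.05,"y":0.175,"z":0.19,"wx":0,"wy":0,"wz":15,"grip":0.09}]'
python3 -m handwheel '[{"x":-0.02,"y":0.04,"z":0,"wx":0,"wy":0,"wz":5,"grip":0.09},{"x":-0.03,"y":0.08,"z":0,"wx":0,"wy":0,"wz":10,"grip":0.09},{"x":-0.04,"y":0.12,"z":0,"wx":0,"wy":0,"wz":13,"grip":0.09},{"x":-0.04,"y":0.155,"z":0,"wx":0,"wy":0,"wz":13,"grip":0.09},{"x":-0.04,"y":0.18,"z":0,"wx":0,"wy":0,"wz":13,"grip":0.09},{"x":-0.04,"y":0.2,"z":0,"wx":0,"wy":0,"wz":13,"grip":0.09},{"x":-0.04,"y":0.21,"z":0,"wx":0,"wy":0,"wz":13,"grip":0.09},{"x":-0.04,"y":0.21,"z":0,"wx":0,"wy":0,"wz":13,"grip":0.09},{"x":-0.04,"y":0.21,"z":0,"wx":0,"wy":0,"wz":13,"grip":0.09},{"x":-0.04,"y":0.21,"z":0,"wx":0,"wy":0,"wz":13,"grip":0.09}]'
python3 - <<'E'
from h import *
c=env.camera("wrist"); cv2.imwrite("pics/w3.png",c["color"][:,:,::-1]); np.savez("w3.npz",**{k:np.array(v) for k,v in c.items()})
E
```

```text
time: 7.75
tool_pos: [494.3, -291.1, 21.4]
orientation: [[0.996, -0.087, -0.0], [-0.087, -0.996, 0.0], [-0.0, -0.0, -1.0]]
ft_force: [-0.4, -0.2, 0.7]
grip_width: 60.3
gripper_force: 0.0
time: 8.58
tool_pos: [443.5, -114.5, 211.9]
orientation: [[0.984, 0.177, 0.001], [0.177, -0.984, -0.0], [0.001, 0.0, -1.0]]
ft_force: [0.1, 0.8, -0.5]
grip_width: 89.9
gripper_force: 0.0
time: 9.42
tool_pos: [404.4, 93.0, 211.3]
orientation: [[0.921, 0.39, -0.0], [0.39, -0.921, -0.0], [-0.0, 0.0, -1.0]]
ft_force: [0.4, -0.5, -0.7]
grip_width: 90.1
gripper_force: 0.0
```

View pics/w3.png

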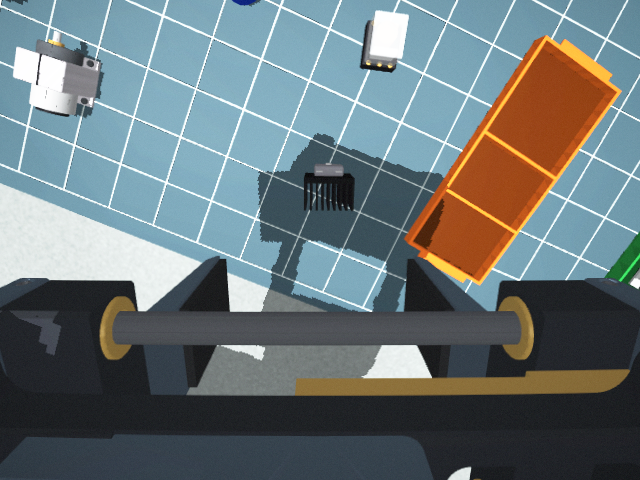

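The heat sink is square to the gripper with its fin top centred at (329,191). All of the orange tray is in view, corners (545,38), (620,91), (480,284), (406,239).

```bash
python3 - <<'E'
from h import *
c=dict(np.load("w3.npz"))
w=ray(c,[(305,174),(353,174),(304,209),(354,209)],52); print(w.mean(0),w.round(0).tolist())
l=[(-115,-47),(-115,47),(115,47),(115,-47),(-16.5,-47),(-16.5,47),(48.5,-47),(48.5,47)]
w=ray(c,[(545,38),(620,91),(480,284),(406,239),(487,134),(556,177),(447,187),(517,231)],20);o,R,t,e=fit(l,w); print(o,t,e); print([ (o+R@[x,0]).round(1) for x in(-65,16,81)])
E
```

```text
[434.5454302   93.25536555] [[441.0, 120.0], [458.0, 80.0], [411.0, 108.0], [429.0, 65.0]]
[522.65242345 -67.54772006] 172.56304325125788 5.313328827850917
[array([587.1, -76. ]), array([506.8, -65.5]), array([442.3, -57.1])]
```

```bash
python3 -m handwheel '[{"x":0.03,"y":-0.001,"z":-0.03,"wx":0,"wy":0,"wz":0,"grip":0.09},{"x":0.03,"y":-0.001,"z":-0.06,"wx":0,"wy":0,"wz":0,"grip":0.09},{"x":0.03,"y":-0.001,"z":-0.09,"wx":0,"wy":0,"wz":0,"grip":0.09},{"x":0.03,"y":-0.001,"z":-0.12,"wx":0,"wy":0,"wz":0,"grip":0.09},{"x":0.03,"y":-0.001,"z":-0.15,"wx":0,"wy":0,"wz":0,"grip":0.09},{"x":0.03,"y":-0.001,"z":-0.175,"wx":0,"wy":0,"wz":0,"grip":0.09},{"x":0.03,"y":-0.001,"z":-0.188,"wx":0,"wy":0,"wz":0,"grip":0.09},{"x":0.03,"y":-0.001,"z":-0.1925,"wx":0,"wy":0,"wz":0,"grip":0.09},{"x":0.03,"y":-0.001,"z":-0.1925,"wx":0,"wy":0,"wz":0,"grip":0.09},{"x":0.03,"y":-0.001,"z":-0.1925,"wx":0,"wy":0,"wz":0,"grip":0.07}]'
python3 -m handwheel '[{"x":0,"y":0,"z":0,"wx":0,"wy":0,"wz":0,"grip":0.04},{"x":0,"y":0,"z":0,"wx":0,"wy":0,"wz":0,"grip":0.04},{"x":0,"y":0,"z":0,"wx":0,"wy":0,"wz":0,"grip":0.04},{"x":0,"y":0,"z":0,"wx":0,"wy":0,"wz":0,"grip":0.04},{"x":0,"y":0,"z":0,"wx":0,"wy":0,"wz":0,"grip":0.04},{"x":0,"y":0,"z":0,"wx":0,"wy":0,"wz":0,"grip":0.04},{"x":0,"y":0,"z":0,"wx":0,"wy":0,"wz":0,"grip":0.04},{"x":0,"y":0,"z":0,"wx":0,"wy":0,"wz":0,"grip":0.04},{"x":0,"y":0,"z":0,"wx":0,"wy":0,"wz":0,"grip":0.04},{"x":0,"y":0,"z":0,"wx":0,"wy":0,"wz":0,"grip":0.04}]'
```

```text
time: 10.3
tool_pos: [434.7, 92.4, 19.4]
orientation: [[0.921, 0.39, 0.0], [0.39, -0.921, -0.0], [0.0, 0.0, -1.0]]
ft_force: [-0.2, -0.7, 0.8]
grip_width: 85.8
gripper_force: 0.0
time: 11.13
tool_pos: [434.4, 92.9, 19.1]
orientation: [[0.921, 0.391, 0.0], [0.391, -0.921, 0.0], [0.0, 0.0, -1.0]]
ft_force: [-0.6, -0.2, 6.3]
grip_width: 45.5
gripper_force: 30.0
```

```bash
python3 -m handwheel '[{"x":0,"y":0,"z":0.02,"wx":0,"wy":0,"wz":0,"grip":0.04},{"x":0,"y":0,"z":0.05,"wx":0,"wy":0,"wz":0,"grip":0.04},{"x":0,"y":0,"z":0.08,"wx":0,"wy":0,"wz":0,"grip":0.04},{"x":0,"y":-0.01,"z":0.105,"wx":0,"wy":0,"wz":0,"grip":0.04},{"x":0.01,"y":-0.03,"z":0.12,"wx":0,"wy":0,"wz":-3,"grip":0.04},{"x":0.02,"y":-0.06,"z":0.12,"wx":0,"wy":0,"wz":-6,"grip":0.04},{"x":0.03,"y":-0.09,"z":0.12,"wx":0,"wy":0,"wz":-9,"grip":0.04},{"x":0.04,"y":-0.12,"z":0.12,"wx":0,"wy":0,"wz":-12,"grip":0.04},{"x":0.05,"y":-0.155,"z":0.12,"wx":0,"wy":0,"wz":-15,"grip":0.04},{"x":0.06,"y":-0.19,"z":0.12,"wx":0,"wy":0,"wz":-18,"grip":0.04}]'
python3 -m handwheel '[{"x":0.01,"y":-0.035,"z":0,"wx":0,"wy":0,"wz":-3,"grip":0.04},{"x":0.02,"y":-0.07,"z":0,"wx":0,"wy":0,"wz":-6,"grip":0.04},{"x":0.035,"y":-0.105,"z":0,"wx":0,"wy":0,"wz":-10,"grip":0.04},{"x":0.05,"y":-0.14,"z":0,"wx":0,"wy":0,"wz":-10,"grip":0.04},{"x":0.06,"y":-0.17,"z":0,"wx":0,"wy":0,"wz":-10,"grip":0.04},{"x":0.07,"y":-0.19,"z":0,"wx":0,"wy":0,"wz":-10,"grip":0.04},{"x":0.075,"y":-0.2,"z":0,"wx":0,"wy":0,"wz":-10,"grip":0.04},{"x":0.075,"y":-0.2,"z":0,"wx":0,"wy":0,"wz":-10,"grip":0.04},{"x":0.075,"y":-0.2,"z":-0.02,"wx":0,"wy":0,"wz":-10,"grip":0.04},{"x":0.075,"y":-0.2,"z":-0.04,"wx":0,"wy":0,"wz":-10,"grip":0.04}]'
python3 -m handwheel '[{"x":0,"y":0,"z":-0.02,"wx":0,"wy":0,"wz":0,"grip":0.04},{"x":0,"y":0,"z":-0.04,"wx":0,"wy":0,"wz":0,"grip":0.04},{"x":0,"y":0,"z":-0.055,"wx":0,"wy":0,"wz":0,"grip":0.04},{"x":0,"y":0,"z":-0.065,"wx":0,"wy":0,"wz":0,"grip":0.04},{"x":0,"y":0,"z":-0.071,"wx":0,"wy":0,"wz":0,"grip":0.04},{"x":0,"y":0,"z":-0.074,"wx":0,"wy":0,"wz":0,"grip":0.04},{"x":0,"y":0,"z":-0.076,"wx":0,"wy":0,"wz":0,"grip":0.04},{"x":0,"y":0,"z":-0.077,"wx":0,"wy":0,"wz":0,"grip":0.04},{"x":0,"y":0,"z":-0.0775,"wx":0,"wy":0,"wz":0,"grip":0.04},{"x":0,"y":0,"z":-0.0775,"wx":0,"wy":0,"wz":0,"grip":0.04}]'
```

```text
time: 11.97
tool_pos: [494.3, -98.6, 138.9]
orientation: [[0.996, 0.085, -0.0], [0.085, -0.996, 0.0], [-0.0, -0.0, -1.0]]
ft_force: [1.1, 0.7, -1.0]
grip_width: 46.1
gripper_force: 30.0
time: 12.8
tool_pos: [569.4, -296.3, 99.1]
orientation: [[0.996, -0.087, 0.001], [-0.087, -0.996, -0.0], [0.001, 0.0, -1.0]]
ft_force: [0.3, -0.5, -1.5]
grip_width: 45.3
gripper_force: 30.0
time: 13.63
tool_pos: [569.7, -297.3, 22.1]
orientation: [[0.996, -0.087, 0.001], [-0.087, -0.996, -0.0], [0.001, 0.0, -1.0]]
ft_force: [-0.2, 1.5, 1.5]
grip_width: 45.6
gripper_force: 30.0
```

```bash
python3 -m handwheel '[{"x":0,"y":0,"z":-0.0005,"wx":0,"wy":0,"wz":0,"grip":0.04},{"x":0,"y":0,"z":-0.0005,"wx":0,"wy":0,"wz":0,"grip":0.04},{"x":0,"y":0,"z":-0.0005,"wx":0,"wy":0,"wz":0,"grip":0.05},{"x":0,"y":0,"z":-0.0005,"wx":0,"wy":0,"wz":0,"grip":0.055},{"x":0,"y":0,"z":-0.0005,"wx":0,"wy":0,"wz":0,"grip":0.06},{"x":0,"y":0,"z":-0.0005,"wx":0,"wy":0,"wz":0,"grip":0.06},{"x":0,"y":0,"z":-0.0005,"wx":0,"wy":0,"wz":0,"grip":0.06},{"x":0,"y":0,"z":0.01,"wx":0,"wy":0,"wz":0,"grip":0.06},{"x":0,"y":0,"z":0.03,"wx":0,"wy":0,"wz":0,"grip":0.06},{"x":0,"y":0,"z":0.06,"wx":0,"wy":0,"wz":0,"grip":0.06}]'
python3 -m handwheel '[{"x":0,"y":0,"z":0.03,"wx":0,"wy":0,"wz":0,"grip":0.09},{"x":0,"y":0.01,"z":0.06,"wx":0,"wy":0,"wz":0,"grip":0.09},{"x":0,"y":0.04,"z":0.08,"wx":0,"wy":0,"wz":0,"grip":0.09},{"x":0,"y":0.08,"z":0.08,"wx":0,"wy":0,"wz":0,"grip":0.09},{"x":0,"y":0.12,"z":0.08,"wx":0,"wy":0,"wz":0,"grip":0.09},{"x":0,"y":0.16,"z":0.08,"wx":0,"wy":0,"wz":0,"grip":0.09},{"x":0,"y":0.2,"z":0.08,"wx":0,"wy":0,"wz":0,"grip":0.09},{"x":0,"y":0.24,"z":0.08,"wx":0,"wy":0,"wz":0,"grip":0.09},{"x":0,"y":0.28,"z":0.08,"wx":0,"wy":0,"wz":0,"grip":0.09},{"x":0,"y":0.32,"z":0.08,"wx":0,"wy":0,"wz":0,"grip":0.09}]'
python3 -m handwheel '[{"x":0.006,"y":0.04,"z":0,"wx":0,"wy":0,"wz":0,"grip":0.09},{"x":0.006,"y":0.08,"z":0,"wx":0,"wy":0,"wz":0,"grip":0.09},{"x":0.006,"y":0.12,"z":0,"wx":0,"wy":0,"wz":0,"grip":0.09},{"x":0.006,"y":0.155,"z":0,"wx":0,"wy":0,"wz":0,"grip":0.09},{"x":0.006,"y":0.185,"z":0,"wx":0,"wy":0,"wz":0,"grip":0.09},{"x":0.006,"y":0.205,"z":0,"wx":0,"wy":0,"wz":0,"grip":0.09},{"x":0.006,"y":0.216,"z":0,"wx":0,"wy":0,"wz":0,"grip":0.09},{"x":0.006,"y":0.216,"z":0,"wx":0,"wy":0,"wz":0,"grip":0.09},{"x":0.006,"y":0.216,"z":-0.02,"wx":0,"wy":0,"wz":0,"grip":0.09},{"x":0.006,"y":0.216,"z":-0.04,"wx":0,"wy":0,"wz":0,"grip":0.09}]'
```

```text
time: 14.47
tool_pos: [568.1, -296.4, 80.7]
orientation: [[0.996, -0.088, -0.003], [-0.088, -0.996, 0.002], [-0.003, -0.002, -1.0]]
ft_force: [0.3, -0.3, -0.1]
grip_width: 60.2
gripper_force: 0.0
time: 15.3
tool_pos: [569.0, 24.7, 162.3]
orientation: [[0.996, -0.088, 0.001], [-0.088, -0.996, -0.0], [0.001, -0.0, -1.0]]
ft_force: [0.9, -0.4, -0.7]
grip_width: 90.0
gripper_force: 0.0
time: 16.13
tool_pos: [576.2, 238.1, 122.3]
orientation: [[0.996, -0.088, 0.003], [-0.088, -0.996, 0.0], [0.003, -0.001, -1.0]]
ft_force: [1.9, -1.2, -0.7]
grip_width: 89.9
gripper_force: 0.0
```

```bash
python3 -m handwheel '[{"x":0,"y":0,"z":-0.03,"wx":0,"wy":0,"wz":0,"grip":0.09},{"x":0,"y":0,"z":-0.06,"wx":0,"wy":0,"wz":0,"grip":0.09},{"x":0,"y":0,"z":-0.085,"wx":0,"wy":0,"wz":0,"grip":0.09},{"x":0,"y":0,"z":-0.097,"wx":0,"wy":0,"wz":0,"grip":0.09},{"x":0,"y":0,"z":-0.1005,"wx":0,"wy":0,"wz":0,"grip":0.09},{"x":0,"y":0,"z":-0.1005,"wx":0,"wy":0,"wz":0,"grip":0.08},{"x":0,"y":0,"z":-0.1005,"wx":0,"wy":0,"wz":0,"grip":0.065},{"x":0,"y":0,"z":-0.1005,"wx":0,"wy":0,"wz":0,"grip":0.055},{"x":0,"y":0,"z":-0.1005,"wx":0,"wy":0,"wz":0,"grip":0.048},{"x":0,"y":0,"z":-0.1005,"wx":0,"wy":0,"wz":0,"grip":0.042}]'
python3 -m handwheel '[{"x":0,"y":0,"z":0,"wx":0,"wy":0,"wz":0,"grip":0.036},{"x":0,"y":0,"z":0,"wx":0,"wy":0,"wz":0,"grip":0.03},{"x":0,"y":0,"z":0,"wx":0,"wy":0,"wz":0,"grip":0.028},{"x":0,"y":0,"z":0,"wx":0,"wy":0,"wz":0,"grip":0.028},{"x":0,"y":0,"z":0,"wx":0,"wy":0,"wz":0,"grip":0.028},{"x":0,"y":0,"z":0,"wx":0,"wy":0,"wz":0,"grip":0.028},{"x":0,"y":0,"z":0,"wx":0,"wy":0,"wz":0,"grip":0.028},{"x":0,"y":0,"z":0,"wx":0,"wy":0,"wz":0,"grip":0.028},{"x":0,"y":0,"z":0,"wx":0,"wy":0,"wz":0,"grip":0.028},{"x":0,"y":0,"z":0,"wx":0,"wy":0,"wz":0,"grip":0.028}]'
```

```text
time: 16.97
tool_pos: [575.8, 239.0, 21.9]
orientation: [[0.996, -0.087, 0.001], [-0.087, -0.996, 0.0], [0.001, -0.001, -1.0]]
ft_force: [0.6, 0.1, 0.1]
grip_width: 59.8
gripper_force: 0.0
time: 17.8
tool_pos: [575.3, 238.8, 21.0]
orientation: [[0.996, -0.087, 0.0], [-0.087, -0.996, 0.0], [0.0, -0.0, -1.0]]
ft_force: [-0.4, -0.3, 4.0]
grip_width: 34.7
gripper_force: 30.0
```

```bash
python3 -m handwheel '[{"x":0,"y":0,"z":0.02,"wx":0,"wy":0,"wz":0,"grip":0.028},{"x":0,"y":0,"z":0.05,"wx":0,"wy":0,"wz":0,"grip":0.028},{"x":0,"y":0,"z":0.08,"wx":0,"wy":0,"wz":0,"grip":0.028},{"x":0,"y":-0.01,"z":0.1,"wx":0,"wy":0,"wz":0,"grip":0.028},{"x":0.005,"y":-0.03,"z":0.11,"wx":0,"wy":0,"wz":0,"grip":0.028},{"x":0.01,"y":-0.06,"z":0.11,"wx":0,"wy":0,"wz":0,"grip":0.028},{"x":0.015,"y":-0.095,"z":0.11,"wx":0,"wy":0,"wz":0,"grip":0.028},{"x":0.02,"y":-0.13,"z":0.11,"wx":0,"wy":0,"wz":0,"grip":0.028},{"x":0.025,"y":-0.165,"z":0.11,"wx":0,"wy":0,"wz":0,"grip":0.028},{"x":0.03,"y":-0.2,"z":0.11,"wx":0,"wy":0,"wz":0,"grip":0.028}]'
python3 -m handwheel '[{"x":0.004,"y":-0.035,"z":0,"wx":0,"wy":0,"wz":0,"grip":0.028},{"x":0.008,"y":-0.07,"z":0,"wx":0,"wy":0,"wz":0,"grip":0.028},{"x":0.012,"y":-0.105,"z":0,"wx":0,"wy":0,"wz":0,"grip":0.028},{"x":0.016,"y":-0.14,"z":0,"wx":0,"wy":0,"wz":0,"grip":0.028},{"x":0.02,"y":-0.175,"z":0,"wx":0,"wy":0,"wz":0,"grip":0.028},{"x":0.024,"y":-0.21,"z":0,"wx":0,"wy":0,"wz":0,"grip":0.028},{"x":0.028,"y":-0.245,"z":0,"wx":0,"wy":0,"wz":0,"grip":0.028},{"x":0.03,"y":-0.28,"z":0,"wx":0,"wy":0,"wz":0,"grip":0.028},{"x":0.032,"y":-0.305,"z":0,"wx":0,"wy":0,"wz":0,"grip":0.028},{"x":0.034,"y":-0.325,"z":0,"wx":0,"wy":0,"wz":0,"grip":0.028}]'
python3 -m handwheel '[{"x":0,"y":-0.014,"z":0,"wx":0,"wy":0,"wz":0,"grip":0.028},{"x":0,"y":-0.018,"z":0,"wx":0,"wy":0,"wz":0,"grip":0.028},{"x":0,"y":-0.018,"z":0,"wx":0,"wy":0,"wz":0,"grip":0.028},{"x":0,"y":-0.018,"z":-0.02,"wx":0,"wy":0,"wz":0,"grip":0.028},{"x":0,"y":-0.018,"z":-0.04,"wx":0,"wy":0,"wz":0,"grip":0.028},{"x":0,"y":-0.018,"z":-0.06,"wx":0,"wy":0,"wz":0,"grip":0.028},{"x":0,"y":-0.018,"z":-0.08,"wx":0,"wy":0,"wz":0,"grip":0.028},{"x":0,"y":-0.018,"z":-0.092,"wx":0,"wy":0,"wz":0,"grip":0.028},{"x":0,"y":-0.018,"z":-0.1,"wx":0,"wy":0,"wz":0,"grip":0.028},{"x":0,"y":-0.018,"z":-0.103,"wx":0,"wy":0,"wz":0,"grip":0.028}]'
python3 -m handwheel '[{"x":0,"y":0,"z":-0.002,"wx":0,"wy":0,"wz":0,"grip":0.028},{"x":0,"y":0,"z":-0.003,"wx":0,"wy":0,"wz":0,"grip":0.028},{"x":0,"y":0,"z":-0.004,"wx":0,"wy":0,"wz":0,"grip":0.028},{"x":0,"y":0,"z":-0.0045,"wx":0,"wy":0,"wz":0,"grip":0.028},{"x":0,"y":0,"z":-0.0045,"wx":0,"wy":0,"wz":0,"grip":0.028},{"x":0,"y":0,"z":-0.0045,"wx":0,"wy":0,"wz":0,"grip":0.028},{"x":0,"y":0,"z":-0.0045,"wx":0,"wy":0,"wz":0,"grip":0.028},{"x":0,"y":0,"z":-0.0045,"wx":0,"wy":0,"wz":0,"grip":0.028},{"x":0,"y":0,"z":-0.0045,"wx":0,"wy":0,"wz":0,"grip":0.028},{"x":0,"y":0,"z":-0.0045,"wx":0,"wy":0,"wz":0,"grip":0.028}]'
```

```text
time: 18.63
tool_pos: [605.2, 37.3, 130.8]
orientation: [[0.996, -0.087, -0.0], [-0.087, -0.996, 0.0], [-0.0, -0.0, -1.0]]
ft_force: [1.3, -0.2, -1.4]
grip_width: 34.4
gripper_force: 30.0
time: 19.47
tool_pos: [639.0, -288.7, 130.5]
orientation: [[0.996, -0.089, -0.0], [-0.089, -0.996, -0.0], [-0.0, 0.0, -1.0]]
ft_force: [0.8, -0.3, -1.3]
grip_width: 34.4
gripper_force: 30.0
time: 20.3
tool_pos: [639.0, -303.0, 27.0]
orientation: [[0.996, -0.087, -0.001], [-0.087, -0.996, 0.001], [-0.001, -0.001, -1.0]]
ft_force: [-0.0, 1.0, 0.6]
grip_width: 34.5
gripper_force: 30.0
time: 21.13
tool_pos: [639.7, -304.4, 24.0]
orientation: [[0.996, -0.087, 0.001], [-0.087, -0.996, -0.0], [0.001, 0.0, -1.0]]
ft_force: [0.2, 0.1, 5.5]
grip_width: 34.3
gripper_force: 30.0
```

```bash
python3 -m handwheel '[{"x":0,"y":0,"z":0,"wx":0,"wy":0,"wz":0,"grip":0.04},{"x":0,"y":0,"z":0,"wx":0,"wy":0,"wz":0,"grip":0.045},{"x":0,"y":0,"z":0,"wx":0,"wy":0,"wz":0,"grip":0.05},{"x":0,"y":0,"z":0,"wx":0,"wy":0,"wz":0,"grip":0.055},{"x":0,"y":0,"z":0,"wx":0,"wy":0,"wz":0,"grip":0.055},{"x":0,"y":0,"z":0.02,"wx":0,"wy":0,"wz":0,"grip":0.055},{"x":0,"y":0,"z":0.05,"wx":0,"wy":0,"wz":0,"grip":0.055},{"x":0,"y":0,"z":0.08,"wx":0,"wy":0,"wz":0,"grip":0.055},{"x":0,"y":0.01,"z":0.12,"wx":0,"wy":0,"wz":0,"grip":0.055},{"x":0,"y":0.04,"z":0.14,"wx":0,"wy":0,"wz":0,"grip":0.09}]'
python3 -m handwheel '[{"x":-0.01,"y":0.035,"z":0.01,"wx":0,"wy":0,"wz":0,"grip":0.09},{"x":-0.02,"y":0.07,"z":0.02,"wx":0,"wy":0,"wz":0,"grip":0.09},{"x":-0.03,"y":0.105,"z":0.03,"wx":0,"wy":0,"wz":0,"grip":0.09},{"x":-0.04,"y":0.14,"z":0.04,"wx":0,"wy":0,"wz":0,"grip":0.09},{"x":-0.05,"y":0.175,"z":0.04,"wx":0,"wy":0,"wz":0,"grip":0.09},{"x":-0.06,"y":0.21,"z":0.04,"wx":0,"wy":0,"wz":0,"grip":0.09},{"x":-0.07,"y":0.245,"z":0.04,"wx":0,"wy":0,"wz":2,"grip":0.09},{"x":-0.08,"y":0.28,"z":0.04,"wx":0,"wy":0,"wz":4,"grip":0.09},{"x":-0.09,"y":0.315,"z":0.04,"wx":0,"wy":0,"wz":6,"grip":0.09},{"x":-0.1,"y":0.35,"z":0.04,"wx":0,"wy":0,"wz":8,"grip":0.09}]'
python3 -m handwheel '[{"x":-0.014,"y":0.035,"z":0,"wx":0,"wy":0,"wz":2,"grip":0.09},{"x":-0.028,"y":0.07,"z":0,"wx":0,"wy":0,"wz":2.5,"grip":0.09},{"x":-0.042,"y":0.105,"z":0,"wx":0,"wy":0,"wz":2.5,"grip":0.09},{"x":-0.056,"y":0.14,"z":0,"wx":0,"wy":0,"wz":2.5,"grip":0.09},{"x":-0.07,"y":0.175,"z":0,"wx":0,"wy":0,"wz":2.5,"grip":0.09},{"x":-0.084,"y":0.21,"z":0,"wx":0,"wy":0,"wz":2.5,"grip":0.09},{"x":-0.096,"y":0.24,"z":0,"wx":0,"wy":0,"wz":2.5,"grip":0.09},{"x":-0.102,"y":0.265,"z":0,"wx":0,"wy":0,"wz":2.5,"grip":0.09},{"x":-0.104,"y":0.277,"z":0,"wx":0,"wy":0,"wz":2.5,"grip":0.09},{"x":-0.104,"y":0.277,"z":0,"wx":0,"wy":0,"wz":2.5,"grip":0.09}]'
python3 - <<'E'
from h import *
c=env.camera("wrist"); cv2.imwrite("pics/w4.png",c["color"][:,:,::-1]); np.savez("w4.npz",**{k:np.array(v) for k,v in c.items()})
c=env.camera("top"); cv2.imwrite("pics/t4.png",cv2.resize(np.ascontiguousarray(c["color"][185:340,305:485,::-1]),None,fx=3.5,fy=3.5,interpolation=cv2.INTER_CUBIC))
E
```

```text
time: 21.97
tool_pos: [640.5, -267.5, 167.7]
orientation: [[0.996, -0.09, 0.005], [-0.09, -0.996, -0.003], [0.005, 0.003, -1.0]]
ft_force: [0.9, 0.1, -0.1]
grip_width: 59.1
gripper_force: 0.0
time: 22.8
tool_pos: [538.5, 87.4, 203.5]
orientation: [[0.999, 0.054, 0.0], [0.054, -0.999, 0.0], [0.0, -0.0, -1.0]]
ft_force: [1.1, 0.1, -1.2]
grip_width: 90.1
gripper_force: 0.0
time: 23.63
tool_pos: [434.8, 364.9, 203.3]
orientation: [[0.995, 0.098, 0.0], [0.098, -0.995, 0.0], [0.0, -0.0, -1.0]]
ft_force: [-0.7, -1.1, -0.7]
grip_width: 90.3
gripper_force: 0.0
```

View pics/w4.png

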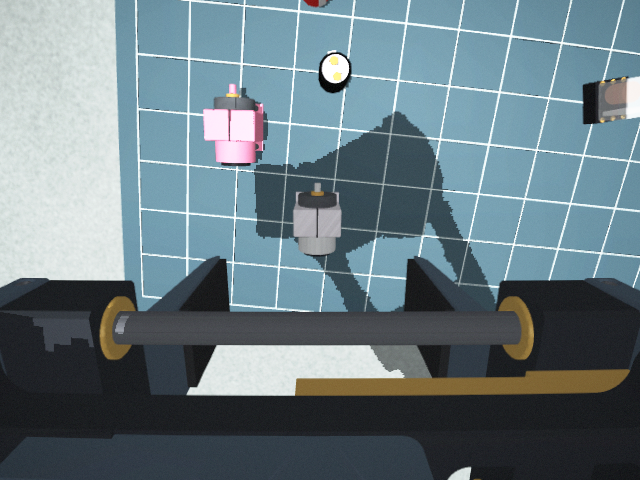

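View pics/t4.png

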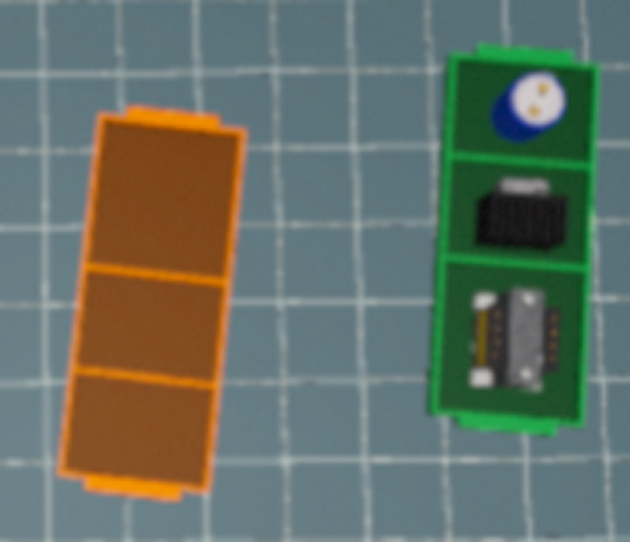

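Green kit: the transformer, heat sink and blue cap all stand upright in their own bays. The silver motor block sits at (317,221), centred under the gripper, and the black cap top is at (335,69). Now I grip the motor.

```bash
python3 -m handwheel '[{"x":0,"y":0.001,"z":-0.03,"wx":0,"wy":0,"wz":0,"grip":0.09},{"x":0,"y":0.001,"z":-0.06,"wx":0,"wy":0,"wz":0,"grip":0.09},{"x":0,"y":0.001,"z":-0.09,"wx":0,"wy":0,"wz":0,"grip":0.09},{"x":0,"y":0.001,"z":-0.12,"wx":0,"wy":0,"wz":0,"grip":0.09},{"x":0,"y":0.001,"z":-0.15,"wx":0,"wy":0,"wz":0,"grip":0.09},{"x":0,"y":0.001,"z":-0.17,"wx":0,"wy":0,"wz":0,"grip":0.09},{"x":0,"y":0.001,"z":-0.18,"wx":0,"wy":0,"wz":0,"grip":0.09},{"x":0,"y":0.001,"z":-0.1845,"wx":0,"wy":0,"wz":0,"grip":0.09},{"x":0,"y":0.001,"z":-0.1845,"wx":0,"wy":0,"wz":0,"grip":0.09},{"x":0,"y":0.001,"z":-0.1845,"wx":0,"wy":0,"wz":0,"grip":0.07}]'
python3 -m handwheel '[{"x":0,"y":0,"z":0,"wx":0,"wy":0,"wz":0,"grip":0.05},{"x":0,"y":0,"z":0,"wx":0,"wy":0,"wz":0,"grip":0.037},{"x":0,"y":0,"z":0,"wx":0,"wy":0,"wz":0,"grip":0.037},{"x":0,"y":0,"z":0,"wx":0,"wy":0,"wz":0,"grip":0.037},{"x":0,"y":0,"z":0,"wx":0,"wy":0,"wz":0,"grip":0.037},{"x":0,"y":0,"z":0,"wx":0,"wy":0,"wz":0,"grip":0.037},{"x":0,"y":0,"z":0,"wx":0,"wy":0,"wz":0,"grip":0.037},{"x":0,"y":0,"z":0,"wx":0,"wy":0,"wz":0,"grip":0.037},{"x":0,"y":0,"z":0,"wx":0,"wy":0,"wz":0,"grip":0.037},{"x":0,"y":0,"z":0,"wx":0,"wy":0,"wz":0,"grip":0.037}]'
python3 - <<'E'
from h import *
c=dict(np.load("w4.npz"))
print(ray(c,[(335.5,68.5)],50),ray(c,[(294,207),(341,206),(293,236),(341,236)],52).mean(0))
E
```

```text
time: 24.57
tool_pos: [436.1, 363.8, 19.9]
orientation: [[0.995, 0.095, 0.001], [0.095, -0.995, 0.001], [0.001, -0.001, -1.0]]
ft_force: [-0.0, 0.1, -0.0]
grip_width: 86.2
gripper_force: 0.0
time: 25.4
tool_pos: [435.3, 363.9, 19.0]
orientation: [[0.995, 0.096, 0.0], [0.096, -0.995, 0.0], [0.0, -0.0, -1.0]]
ft_force: [-1.5, 1.3, 5.0]
grip_width: 43.8
gripper_force: 30.0
[[567.16064813 362.67062985]] [436.58780271 364.851335  ]
```

```bash
python3 -m handwheel '[{"x":0,"y":0,"z":0.02,"wx":0,"wy":0,"wz":0,"grip":0.037},{"x":0,"y":0,"z":0.05,"wx":0,"wy":0,"wz":0,"grip":0.037},{"x":0,"y":0,"z":0.08,"wx":0,"wy":0,"wz":0,"grip":0.037},{"x":0,"y":-0.01,"z":0.105,"wx":0,"wy":0,"wz":0,"grip":0.037},{"x":0.01,"y":-0.03,"z":0.12,"wx":0,"wy":0,"wz":0,"grip":0.037},{"x":0.02,"y":-0.06,"z":0.12,"wx":0,"wy":0,"wz":-2,"grip":0.037},{"x":0.03,"y":-0.09,"z":0.12,"wx":0,"wy":0,"wz":-4,"grip":0.037},{"x":0.04,"y":-0.12,"z":0.12,"wx":0,"wy":0,"wz":-6,"grip":0.037},{"x":0.05,"y":-0.155,"z":0.12,"wx":0,"wy":0,"wz":-8,"grip":0.037},{"x":0.06,"y":-0.19,"z":0.12,"wx":0,"wy":0,"wz":-10,"grip":0.037}]'
python3 -m handwheel '[{"x":0.012,"y":-0.035,"z":0,"wx":0,"wy":0,"wz":-2,"grip":0.037},{"x":0.024,"y":-0.07,"z":0,"wx":0,"wy":0,"wz":-3,"grip":0.037},{"x":0.036,"y":-0.105,"z":0,"wx":0,"wy":0,"wz":-3,"grip":0.037},{"x":0.048,"y":-0.14,"z":0,"wx":0,"wy":0,"wz":-3,"grip":0.037},{"x":0.06,"y":-0.17,"z":0,"wx":0,"wy":0,"wz":-3,"grip":0.037},{"x":0.07,"y":-0.2,"z":0,"wx":0,"wy":0,"wz":-3,"grip":0.037},{"x":0.08,"y":-0.225,"z":0,"wx":0,"wy":0,"wz":-3,"grip":0.037},{"x":0.087,"y":-0.245,"z":0,"wx":0,"wy":0,"wz":-3,"grip":0.037},{"x":0.09,"y":-0.252,"z":0,"wx":0,"wy":0,"wz":-3,"grip":0.037},{"x":0.09,"y":-0.252,"z":0,"wx":0,"wy":0,"wz":-3,"grip":0.037}]'
python3 -m handwheel '[{"x":0,"y":0,"z":-0.03,"wx":0,"wy":0,"wz":0,"grip":0.037},{"x":0,"y":0,"z":-0.055,"wx":0,"wy":0,"wz":0,"grip":0.037},{"x":0,"y":0,"z":-0.075,"wx":0,"wy":0,"wz":0,"grip":0.037},{"x":0,"y":0,"z":-0.092,"wx":0,"wy":0,"wz":0,"grip":0.037},{"x":0,"y":0,"z":-0.104,"wx":0,"wy":0,"wz":0,"grip":0.037},{"x":0,"y":0,"z":-0.111,"wx":0,"wy":0,"wz":0,"grip":0.037},{"x":0,"y":0,"z":-0.114,"wx":0,"wy":0,"wz":0,"grip":0.037},{"x":0,"y":0,"z":-0.116,"wx":0,"wy":0,"wz":0,"grip":0.037},{"x":0,"y":0,"z":-0.117,"wx":0,"wy":0,"wz":0,"grip":0.037},{"x":0,"y":0,"z":-0.1175,"wx":0,"wy":0,"wz":0,"grip":0.037}]'
```

```text
time: 26.23
tool_pos: [495.2, 172.3, 138.7]
orientation: [[0.997, -0.08, -0.001], [-0.08, -0.997, -0.0], [-0.001, 0.0, -1.0]]
ft_force: [1.9, 0.5, -3.5]
grip_width: 43.8
gripper_force: 30.0
time: 27.07
tool_pos: [585.6, -79.8, 138.4]
orientation: [[0.991, -0.133, -0.0], [-0.133, -0.991, -0.0], [-0.0, 0.0, -1.0]]
ft_force: [-0.4, 0.4, -3.4]
grip_width: 44.1
gripper_force: 30.0
time: 27.9
tool_pos: [585.7, -78.2, 22.0]
orientation: [[0.991, -0.131, 0.001], [-0.131, -0.991, -0.0], [0.001, 0.0, -1.0]]
ft_force: [0.6, 1.1, 1.9]
grip_width: 43.7
gripper_force: 30.0
```

```bash
python3 -m handwheel '[{"x":0,"y":0,"z":-0.0005,"wx":0,"wy":0,"wz":0,"grip":0.037},{"x":0,"y":0,"z":-0.0005,"wx":0,"wy":0,"wz":0,"grip":0.037},{"x":0,"y":0,"z":-0.0005,"wx":0,"wy":0,"wz":0,"grip":0.047},{"x":0,"y":0,"z":-0.0005,"wx":0,"wy":0,"wz":0,"grip":0.052},{"x":0,"y":0,"z":-0.0005,"wx":0,"wy":0,"wz":0,"grip":0.057},{"x":0,"y":0,"z":-0.0005,"wx":0,"wy":0,"wz":0,"grip":0.057},{"x":0,"y":0,"z":-0.0005,"wx":0,"wy":0,"wz":0,"grip":0.057},{"x":0,"y":0,"z":0.01,"wx":0,"wy":0,"wz":0,"grip":0.057},{"x":0,"y":0,"z":0.03,"wx":0,"wy":0,"wz":0,"grip":0.057},{"x":0,"y":0,"z":0.06,"wx":0,"wy":0,"wz":0,"grip":0.057}]'
python3 -m handwheel '[{"x":0,"y":0,"z":0.03,"wx":0,"wy":0,"wz":0,"grip":0.08},{"x":0,"y":0.01,"z":0.06,"wx":0,"wy":0,"wz":0,"grip":0.08},{"x":0,"y":0.04,"z":0.07,"wx":0,"wy":0,"wz":0,"grip":0.08},{"x":0,"y":0.075,"z":0.07,"wx":0,"wy":0,"wz":0,"grip":0.08},{"x":0,"y":0.11,"z":0.07,"wx":0,"wy":0,"wz":0,"grip":0.08},{"x":0,"y":0.145,"z":0.07,"wx":0,"wy":0,"wz":0,"grip":0.08},{"x":0,"y":0.18,"z":0.07,"wx":0,"wy":0,"wz":0,"grip":0.08},{"x":0,"y":0.215,"z":0.07,"wx":0,"wy":0,"wz":0,"grip":0.08},{"x":0,"y":0.25,"z":0.07,"wx":0,"wy":0,"wz":0,"grip":0.08},{"x":0,"y":0.285,"z":0.07,"wx":0,"wy":0,"wz":0,"grip":0.08}]'
python3 -m handwheel '[{"x":-0.006,"y":0.035,"z":0,"wx":0,"wy":0,"wz":0,"grip":0.08},{"x":-0.012,"y":0.07,"z":0,"wx":0,"wy":0,"wz":0,"grip":0.08},{"x":-0.018,"y":0.1,"z":0,"wx":0,"wy":0,"wz":0,"grip":0.08},{"x":-0.018,"y":0.13,"z":0,"wx":0,"wy":0,"wz":0,"grip":0.08},{"x":-0.018,"y":0.15,"z":0,"wx":0,"wy":0,"wz":0,"grip":0.08},{"x":-0.018,"y":0.156,"z":0,"wx":0,"wy":0,"wz":0,"grip":0.08},{"x":-0.018,"y":0.156,"z":0,"wx":0,"wy":0,"wz":0,"grip":0.08},{"x":-0.018,"y":0.156,"z":-0.02,"wx":0,"wy":0,"wz":0,"grip":0.08},{"x":-0.018,"y":0.156,"z":-0.04,"wx":0,"wy":0,"wz":0,"grip":0.08},{"x":-0.018,"y":0.156,"z":-0.06,"wx":0,"wy":0,"wz":0,"grip":0.08}]'
```

```text
time: 28.73
tool_pos: [583.9, -77.8, 80.9]
orientation: [[0.991, -0.131, -0.004], [-0.131, -0.991, 0.001], [-0.004, -0.0, -1.0]]
ft_force: [-0.1, 1.6, 0.7]
grip_width: 57.0
gripper_force: 0.0
time: 29.57
tool_pos: [585.0, 208.6, 152.3]
orientation: [[0.991, -0.131, 0.0], [-0.131, -0.991, 0.0], [0.0, -0.0, -1.0]]
ft_force: [0.7, 0.1, 0.6]
grip_width: 79.6
gripper_force: 0.0
time: 30.4
tool_pos: [567.7, 361.4, 91.4]
orientation: [[0.991, -0.132, 0.001], [-0.132, -0.991, -0.0], [0.001, -0.0, -1.0]]
ft_force: [1.1, 0.0, -1.5]
grip_width: 79.9
gripper_force: 0.0
```

```bash
python3 -m handwheel '[{"x":0,"y":0,"z":-0.025,"wx":0,"wy":0,"wz":0,"grip":0.08},{"x":0,"y":0,"z":-0.05,"wx":0,"wy":0,"wz":0,"grip":0.08},{"x":0,"y":0,"z":-0.067,"wx":0,"wy":0,"wz":0,"grip":0.08},{"x":0,"y":0,"z":-0.0725,"wx":0,"wy":0,"wz":0,"grip":0.08},{"x":0,"y":0,"z":-0.0725,"wx":0,"wy":0,"wz":0,"grip":0.07},{"x":0,"y":0,"z":-0.0725,"wx":0,"wy":0,"wz":0,"grip":0.06},{"x":0,"y":0,"z":-0.0725,"wx":0,"wy":0,"wz":0,"grip":0.05},{"x":0,"y":0,"z":-0.0725,"wx":0,"wy":0,"wz":0,"grip":0.043},{"x":0,"y":0,"z":-0.0725,"wx":0,"wy":0,"wz":0,"grip":0.037},{"x":0,"y":0,"z":-0.0725,"wx":0,"wy":0,"wz":0,"grip":0.032}]'
python3 -m handwheel '[{"x":0,"y":0,"z":0,"wx":0,"wy":0,"wz":0,"grip":0.028},{"x":0,"y":0,"z":0,"wx":0,"wy":0,"wz":0,"grip":0.022},{"x":0,"y":0,"z":0,"wx":0,"wy":0,"wz":0,"grip":0.022},{"x":0,"y":0,"z":0,"wx":0,"wy":0,"wz":0,"grip":0.022},{"x":0,"y":0,"z":0,"wx":0,"wy":0,"wz":0,"grip":0.022},{"x":0,"y":0,"z":0,"wx":0,"wy":0,"wz":0,"grip":0.022},{"x":0,"y":0,"z":0,"wx":0,"wy":0,"wz":0,"grip":0.022},{"x":0,"y":0,"z":0,"wx":0,"wy":0,"wz":0,"grip":0.022},{"x":0,"y":0,"z":0,"wx":0,"wy":0,"wz":0,"grip":0.022},{"x":0,"y":0,"z":0,"wx":0,"wy":0,"wz":0,"grip":0.022}]'
```

```text
time: 31.23
tool_pos: [567.6, 363.0, 19.6]
orientation: [[0.991, -0.131, 0.001], [-0.131, -0.991, 0.0], [0.001, -0.001, -1.0]]
ft_force: [0.7, 0.3, -0.2]
grip_width: 43.0
gripper_force: 0.0
time: 32.07
tool_pos: [567.4, 362.9, 19.0]
orientation: [[0.991, -0.131, 0.0], [-0.131, -0.991, 0.0], [0.0, -0.0, -1.0]]
ft_force: [-0.2, 0.4, 5.3]
grip_width: 27.0
gripper_force: 30.0
```

```bash
python3 -m handwheel '[{"x":0,"y":0,"z":0.02,"wx":0,"wy":0,"wz":0,"grip":0.022},{"x":0,"y":0,"z":0.05,"wx":0,"wy":0,"wz":0,"grip":0.022},{"x":0,"y":0,"z":0.08,"wx":0,"wy":0,"wz":0,"grip":0.022},{"x":0,"y":-0.01,"z":0.1,"wx":0,"wy":0,"wz":0,"grip":0.022},{"x":0,"y":-0.03,"z":0.11,"wx":0,"wy":0,"wz":0,"grip":0.022},{"x":-0.005,"y":-0.06,"z":0.11,"wx":0,"wy":0,"wz":0,"grip":0.022},{"x":-0.01,"y":-0.09,"z":0.11,"wx":0,"wy":0,"wz":0,"grip":0.022},{"x":-0.015,"y":-0.12,"z":0.11,"wx":0,"wy":0,"wz":0,"grip":0.022},{"x":-0.02,"y":-0.155,"z":0.11,"wx":0,"wy":0,"wz":0,"grip":0.022},{"x":-0.025,"y":-0.19,"z":0.11,"wx":0,"wy":0,"wz":0,"grip":0.022}]'
python3 -m handwheel '[{"x":-0.005,"y":-0.035,"z":0,"wx":0,"wy":0,"wz":0,"grip":0.022},{"x":-0.01,"y":-0.07,"z":0,"wx":0,"wy":0,"wz":0,"grip":0.022},{"x":-0.015,"y":-0.105,"z":0,"wx":0,"wy":0,"wz":0,"grip":0.022},{"x":-0.02,"y":-0.14,"z":0,"wx":0,"wy":0,"wz":0,"grip":0.022},{"x":-0.025,"y":-0.17,"z":0,"wx":0,"wy":0,"wz":0,"grip":0.022},{"x":-0.03,"y":-0.2,"z":0,"wx":0,"wy":0,"wz":0,"grip":0.022},{"x":-0.034,"y":-0.225,"z":0,"wx":0,"wy":0,"wz":0,"grip":0.022},{"x":-0.037,"y":-0.24,"z":0,"wx":0,"wy":0,"wz":0,"grip":0.022},{"x":-0.037,"y":-0.24,"z":0,"wx":0,"wy":0,"wz":0,"grip":0.022},{"x":-0.037,"y":-0.24,"z":0,"wx":0,"wy":0,"wz":0,"grip":0.022}]'
python3 -m handwheel '[{"x":0,"y":0,"z":-0.03,"wx":0,"wy":0,"wz":0,"grip":0.022},{"x":0,"y":0,"z":-0.055,"wx":0,"wy":0,"wz":0,"grip":0.022},{"x":0,"y":0,"z":-0.075,"wx":0,"wy":0,"wz":0,"grip":0.022},{"x":0,"y":0,"z":-0.09,"wx":0,"wy":0,"wz":0,"grip":0.022},{"x":0,"y":0,"z":-0.098,"wx":0,"wy":0,"wz":0,"grip":0.022},{"x":0,"y":0,"z":-0.103,"wx":0,"wy":0,"wz":0,"grip":0.022},{"x":0,"y":0,"z":-0.105,"wx":0,"wy":0,"wz":0,"grip":0.022},{"x":0,"y":0,"z":-0.1065,"wx":0,"wy":0,"wz":0,"grip":0.022},{"x":0,"y":0,"z":-0.1075,"wx":0,"wy":0,"wz":0,"grip":0.022},{"x":0,"y":0,"z":-0.1075,"wx":0,"wy":0,"wz":0,"grip":0.022}]'
```

```text
time: 32.9
tool_pos: [541.7, 171.6, 128.8]
orientation: [[0.991, -0.13, -0.0], [-0.13, -0.991, -0.0], [-0.0, 0.0, -1.0]]
ft_force: [0.8, -1.0, -0.3]
grip_width: 27.1
gripper_force: 30.0
time: 33.73
tool_pos: [505.2, -67.7, 128.8]
orientation: [[0.991, -0.133, -0.0], [-0.133, -0.991, 0.0], [-0.0, -0.0, -1.0]]
ft_force: [1.0, 0.4, -0.6]
grip_width: 27.2
gripper_force: 30.0
time: 34.57
tool_pos: [505.8, -67.1, 22.1]
orientation: [[0.991, -0.131, 0.001], [-0.131, -0.991, -0.0], [0.001, 0.0, -1.0]]
ft_force: [-0.2, 0.5, -0.6]
grip_width: 27.3
gripper_force: 30.0
```

```bash
python3 -m handwheel '[{"x":0,"y":0,"z":-0.0005,"wx":0,"wy":0,"wz":0,"grip":0.022},{"x":0,"y":0,"z":-0.001,"wx":0,"wy":0,"wz":0,"grip":0.022},{"x":0,"y":0,"z":-0.001,"wx":0,"wy":0,"wz":0,"grip":0.022},{"x":0,"y":0,"z":-0.001,"wx":0,"wy":0,"wz":0,"grip":0.022},{"x":0,"y":0,"z":-0.001,"wx":0,"wy":0,"wz":0,"grip":0.03},{"x":0,"y":0,"z":-0.001,"wx":0,"wy":0,"wz":0,"grip":0.035},{"x":0,"y":0,"z":-0.001,"wx":0,"wy":0,"wz":0,"grip":0.042},{"x":0,"y":0,"z":-0.001,"wx":0,"wy":0,"wz":0,"grip":0.048},{"x":0,"y":0,"z":-0.001,"wx":0,"wy":0,"wz":0,"grip":0.048},{"x":0,"y":0,"z":-0.001,"wx":0,"wy":0,"wz":0,"grip":0.048}]'
python3 -m handwheel '[{"x":0,"y":0,"z":0.02,"wx":0,"wy":0,"wz":0,"grip":0.048},{"x":0,"y":0,"z":0.05,"wx":0,"wy":0,"wz":0,"grip":0.048},{"x":0,"y":0,"z":0.08,"wx":0,"wy":0,"wz":0,"grip":0.048},{"x":0,"y":0,"z":0.115,"wx":0,"wy":0,"wz":0,"grip":0.048},{"x":0,"y":0,"z":0.15,"wx":0,"wy":0,"wz":0,"grip":0.048},{"x":0,"y":0,"z":0.19,"wx":0,"wy":0,"wz":0,"grip":0.048},{"x":-0.02,"y":0.03,"z":0.2,"wx":0,"wy":0,"wz":0,"grip":0.048},{"x":-0.04,"y":0.06,"z":0.2,"wx":0,"wy":0,"wz":0,"grip":0.048},{"x":-0.07,"y":0.08,"z":0.2,"wx":0,"wy":0,"wz":0,"grip":0.048},{"x":-0.09,"y":0.1,"z":0.2,"wx":0,"wy":0,"wz":0,"grip":0.048}]'
python3 - <<'E'
from h import *
c=env.camera("top")["color"][120:350,80:540,::-1]; s=env.camera("scene")["color"][170:320,60:540,::-1]
a=cv2.resize(np.ascontiguousarray(c),(560,280),interpolation=cv2.INTER_CUBIC); b=cv2.resize(np.ascontiguousarray(s),(800,250),interpolation=cv2.INTER_CUBIC)
cv2.imwrite("pics/end.png",np.vstack([np.pad(a,((0,0),(0,240),(0,0))),b]))
print(env.sense()["time"])
E
```

```text
time: 35.4
tool_pos: [505.3, -67.1, 20.4]
orientation: [[0.991, -0.131, -0.0], [-0.131, -0.991, 0.0], [-0.0, -0.0, -1.0]]
ft_force: [0.3, 0.4, -0.4]
grip_width: 48.0
gripper_force: 0.0
time: 36.23
tool_pos: [412.9, 33.9, 220.4]
orientation: [[0.991, -0.131, -0.001], [-0.131, -0.991, 0.0], [-0.001, -0.0, -1.0]]
ft_force: [0.3, 0.6, -0.4]
grip_width: 47.8
gripper_force: 0.0
36.3333
```

View pics/end.png

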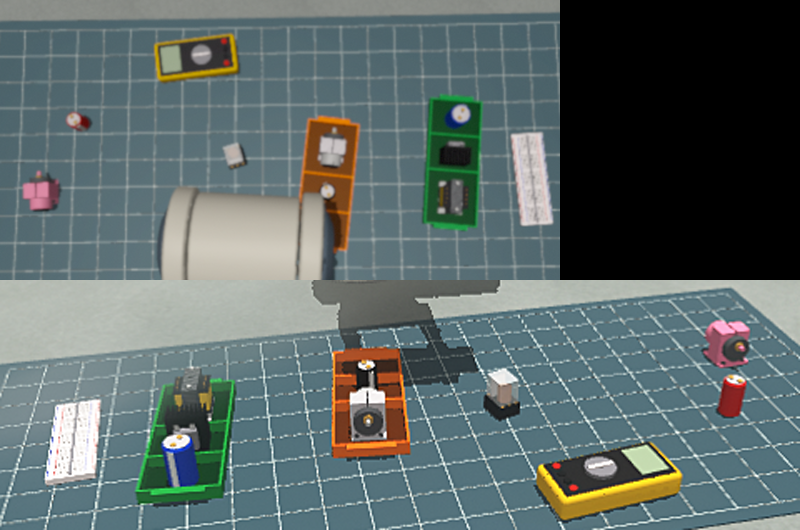

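The closing picture shows all five parts upright in the right bays. The relay, multimeter, breadboard and look-alikes are where they were, and the arm touches nothing.

```bash
python3 -c "from cell import env; print(env.close_job())"
```

```text
the job is handed in; nothing more can be done
None
```

Both kits are made up and the job is handed in at about 36 s: the last pictures show all five parts upright in their bays and everything else where it was, though the hand-in call returned no verdict.

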